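# Stamp the freezer box label

### The job

Take the green-handled stamp by its handle and press it down, square and straight, on the green-outlined field of the label on top of the blue freezer box, turned so that its oblong face lies along the oblong field and centred in it; press firmly until its sprung foot is about halfway in, without ramming it, and hold for a moment. Lift it straight off so that the print stays inside the field, then stand it upright again in the place on the stand that it came from and let go. Leave the red stamp alone and do not push the box about.

Things in the scene. Friction and masses are not known exactly. Their poses are not given: they have to be found in the camera images.
- stamp_green: Upright hand stamp with green handle and band, 102 mm tall, 160 g. White foot with flat rubber face 30 (its x) x 44 mm (its y); black housing 38 x 52 mm, 18 to 50 mm up; handle 28 x 28 mm with upright flat sides, 58 to 102 mm up (grip about 80 mm up). Origin: centre of the rubber face with the foot out; z up.
- stamp_green_foot (a joint): How far the green stamp's sprung foot is pushed up into its housing, in m: 0 = fully out (at rest, standing or in the air), 0.010 = fully in. The spring needs about 3 N to start moving, 5.8 N at 4 mm and 10 N at the stop (10 mm); it pushes the foot out again when lifted.
- stamp_red: Upright hand stamp with red handle and band, 102 mm tall, 160 g. White foot with flat rubber face 30 (its x) x 44 mm (its y); black housing 38 x 52 mm, 18 to 50 mm up; handle 28 x 28 mm with upright flat sides, 58 to 102 mm up (grip about 80 mm up). Origin: centre of the rubber face with the foot out; z up. Must stay where it is.
- freezer_box: Loose square card freezer box with a blue lid that does not come off, 103 x 103 mm, lid 49 mm high, about 0.8 kg. On the lid lies a white label 74 x 88 mm. Origin: centre of the box's underside; z up; the label's long side runs along the box's y.
- label_mid (a point): Middle of the green-outlined field on the label's upper face, 50.5 mm above the box's underside. The field is 52 mm along the box's x by 66 mm along its y; the stamp's oblong face (30 x 44 mm) belongs in it with its long side along the long side of the field, either way round.
- stand: Fixed flat grey plate, 84 x 184 mm and 8 mm thick, with two dark inlays 52 x 66 mm centred 50 mm either side of its middle along its y; a stamp stands upright on each (which on which varies). Origin: centre of its underside; z up.
Not all that is in view belongs to the job. Leave any turquoise look-alike of the stamp_green alone.

How it is judged (in metres and radians):
On the way, in this order (a step that is already met when the one before it is completed fails the run):
1. the green stamp is pressed squarely on the field, its foot at least 3.5 mm in, centred within 12 mm, upright within 10 degrees and turned to the field within 12 degrees (value of joint stamp_green_foot above 0.0035 m and contact force between stamp_green and freezer_box above 3 N and horizontal distance between stamp_green and label_mid below 0.012 m and angle between stamp_green's own z axis and vertical below 0.175 rad and angle between the x axis of stamp_green and the x axis of freezer_box, either way round below 0.21 rad), for 0.2 s.
2. the green stamp is lifted at least 15 mm clear of the label (z of stamp_green in the frame of label_mid above 0.015 m and contact force between stamp_green and freezer_box below 0.1 N), for 0.05 s.
At the end, for the whole second after the job is handed in: The label has been stamped, and the green stamp stands upright (within about 6 degrees) and at rest on the stand within 25 mm of where it stood at the start, released; the red stamp still stands within 15 mm and the box within 20 mm of where it was (distance of stamp_green from where it was at the start of the episode below 0.025 m and angle between each of stamp_green, stamp_red's own z axis and vertical below 0.1 rad and linear speed of stamp_green below 0.02 m/s and contact force between stamp_green and stand above 0.5 N and distance of stamp_red from where it was at the start of the episode below 0.015 m and distance of freezer_box from where it was at the start of the episode below 0.02 m and contact force between stamp_green and freezer_box below 0.1 N); the robot touches nothing.
It fails at once if the green stamp bears on the box more than 20 mm off the middle of the field (dragged or pressed outside it) (contact force between stamp_green and freezer_box above 1.5 N and horizontal distance between stamp_green and label_mid above 0.02 m).
It fails at once if the green stamp is rammed on the box with more than 45 N (contact force between stamp_green and freezer_box above 45 N).
It fails at once if the red stamp is moved by more than 20 mm or picked up (distance of stamp_red from where it was at the start of the episode above 0.02 m).
It fails at once if the freezer box is pushed more than 25 mm (distance of freezer_box from where it was at the start of the episode above 0.025 m).
It also fails if it takes over 48 s, if anything falls off the work surface, if the arm or the gripper's body presses on something with over 40 N, if the wrist force passes 120 N, or if a joint passes its speed limit or range.

### The arm

A 6-joint arm with a two-finger parallel gripper is mounted at the origin on a cart in front of the work surface, level with it; the furniture and walls round the work are solid. World frame = base frame: x ahead of the robot, y to its left, z up, the work surface at z = 0. Lengths are in m, angles in degrees, forces in N, time in s.
With the tool pointing down it reaches from about 0.375 to 0.75 m from the base axis. Payload 9 kg.
Tool frame: the origin (TCP) lies at the very end of the fingers, on their centre line; the grasp point (between the pads) lies 19 mm behind it; z points along the fingers, y is the line along which they close (so a half turn about z gives the same grasp; the last joint's range is limited). The gripper opens to 85 mm and grips with 20 to 120 N. Pads are 22 mm wide; open, the fingers measure 114 mm over their backs; the gripper's body (76 mm by 85 mm) begins 54 mm behind the grasp point. The pads swing forward as they close: fully open they stand 13 mm farther back than shut.
Start: joints at [63.329, 5.964, 5.575, 89.605, 0, 77.527], TCP at [0.147, 0.582, 0.231] pointing down, gripper open.
Joint ranges: [-171.21, 171.21], [-48.23, 106.86], [-62.78, 66.21], [-105.2, 120.99], [-86.42, 89.51], [-180, 180]. Speed limits (degrees/s): [127.2, 127.2, 147.25, 180, 180, 180].

### API

Orientations are given as [roll, pitch, yaw] about the fixed x, y, z axes, in that order (R = Rz(yaw) Ry(pitch) Rx(roll)).
In Python, from station import bot gives the robot as it stands.
- The arm moves only by the shell command python3 -m handwheel 'ROWS'. ROWS is JSON, one flat list of numbers, 5 for each row, row after row: the shift along the tool's x, y, z in cm, then the turn about the tool's z in rad, then the gripper command: -1 is fully open, 1 is shut, values between are in proportion. In form: [x, y, z, twist, jaw, x, y, z, twist, jaw, ...]. A call has 1 to 20 rows; each row is the pose to reach, as a shift and turn from the pose commanded when the call began, along the tool's axes at that moment; what a row does not reach only later rows make up. A row lasts 1/10 s, in which the tool goes at most 50 mm and 8.59 degrees, less where a joint would pass 70% of its speed; a pose out of reach is approached as far as the arm can. A call with a gripper value outside its range is refused whole. The fingers move at their own pace and stop on an object; the grip force is fixed at half the most. Time passes only in rows, so rows that repeat a pose let the fingers close. It gives the time, the measured TCP pose, the force, the opening and the grip force at its end, in the units of the state.
- bot.read_state(): the state, without advancing time (a new reading comes with each control period).
- bot.snapshot(name): name is "side" or "top"; returns the picture (420x560x3 uint8, red, green, blue); there is no depth.
- bot.camera_info(name): a dict with "vertical_fov" (degrees; the focal length in pixels is half the picture's height over the tangent of half this angle, whatever the lens; pixels are square), "cx", "cy" (the principal point, pixels), "k1" (the pictures are not rectified: a ray, as slopes to the right and down, at radius r is drawn at 1 + k1 r^2 times it, then the intrinsics apply), "eye" and "orientation" of the camera in the world. Camera axes: x right, y up, looking along -z (the intrinsics and any distortion apply to the point x, -y, -z); pixel columns grow to the right and rows downward; lengths in m; the calibration is good to about 2 mm. A picture is of the moment at which its call begins. camera_info takes no time and is no camera call.
- bot.close_job(): hands the job in; it is judged then, once.
Trained networks look in the newest picture that a camera, given by its name, has taken for a name from the list of things; names that differ only in an ending like _2 or _b are one class to them, and where a whole thing is asked for, a point or a joint stands for the part that bears it (a point fixed in the world has none). Each returns a list of dicts, best first, with "p" (0 to 1); they miss things now and then, are a little off and sometimes report something else, mostly with a low value. They report only what shows in the picture. A call takes as long as a camera call. They do not tell look-alikes from the thing itself.
- bot.recognise(thing, camera): "extent" ([centre column, centre row, width, height] in pixels, round what is visible of it).
- bot.trace(thing, camera): "pixels" (420x560 bool, what is visible of it) and "extent" ([centre column, centre row, width, height] in pixels, round what is visible of it).
The state is a dict: "time": time; "joint_positions": joint angles; "joint_velocities": joint speeds; "joint_efforts": joint torques, N m; "eef_pos": TCP position; "tool_rot": TCP orientation; "force": force on the tool from outside, world axes, zero at the start; "ft_torque": the same for the moment, N m; "grip_width": finger opening in m; "grip_force": force on a finger pad.
Only numpy, scipy, OpenCV 4.12 (cv2) and the standard library are available. Lean on these libraries where they do the work, as an engineer would, in place of code of your own. Each camera call takes 0.05 s, during which the arm holds its last target. There are 200 camera calls.

## Working session

There is one attempt and no reset: what is moved stays moved. The work goes in short steps, Python scripts to look and compute and a shell command to move; the robot and the scene stay as the last step left them, time stands still between calls to the robot, and variables do not carry over. Pictures are saved under pics/ and viewed, at most 10 in all, crops included, and the job is handed in when it is done.

```bash
mkdir -p pics; ls
python3 - <<'E'
from station import bot
import cv2, numpy as np
s=bot.read_state(); print({k:np.round(v,3).tolist() for k,v in s.items()})
ims=[]
for n in("side","top"):
    print(n,bot.camera_info(n)); im=bot.snapshot(n); cv2.imwrite(f'pics/{n}0.png',im[:,:,::-1])
    for t in("stamp_green","stamp_red","freezer_box","stand"):
        print(n,t,[(round(d['p'],2),np.round(d['extent'],1).tolist()) for d in bot.recognise(t,n)])
E
```

```text
pics
{'time': 0.0, 'joint_positions': [63.33, 5.999, 5.528, 89.603, -0.001, 77.526], 'joint_velocities': [0.036, -0.04, -0.073, -0.042, 0.062, -0.022], 'joint_efforts': [-0.0, -55.693, 50.365, 0.017, -0.0, 0.0], 'eef_pos': [0.147, 0.581, 0.231], 'tool_rot': [-179.928, -0.014, 165.804], 'force': [0.619, 0.49, -0.874], 'ft_torque': [0.027, -0.006, 0.013], 'grip_force': 0.0, 'grip_width': 0.086}
side {'vertical_fov': 57.57098680652079, 'cx': 277.2113639960389, 'cy': 209.93310007918356, 'k1': 0.01548362968382114, 'eye': array([ 0.2852977 , -0.63294901,  0.64010753]), 'orientation': array([ 45.94293157,  -0.14567327, -15.98306423])}
side stamp_green [(0.89, [265.3, 179.2, 19.4, 38.3]), (0.67, [245.9, 213.3, 26.5, 42.2])]
side stamp_red [(0.66, [254.8, 155.2, 18.4, 40.0]), (0.41, [322.8, 261.1, 75.9, 73.1])]
side freezer_box [(0.6, [320.6, 261.1, 75.9, 65.8])]
side stand [(0.7, [260.9, 185.6, 51.1, 51.0])]
top {'vertical_fov': 46.04303651536072, 'cx': 283.74239339156696, 'cy': 204.52098066693972, 'k1': -0.14147206804860132, 'eye': array([ 0.37582297, -0.01542477,  0.99783683]), 'orientation': array([  4.51151142,  -1.61335426, -88.68912296])}
top stamp_green [(0.97, [279.5, 242.9, 25.6, 31.0]), (0.68, [234.1, 201.1, 26.7, 20.4])]
top stamp_red [(0.72, [180.2, 197.0, 32.2, 20.6])]
top freezer_box [(0.9, [357.9, 176.8, 68.7, 66.9])]
top stand [(0.95, [208.2, 198.1, 91.5, 41.1])]
```

Run:
```python
import cv2, numpy as np
a=cv2.imread('pics/side0.png')[110:310,190:390]; b=cv2.imread('pics/top0.png')[110:270,150:410]
a=cv2.resize(a,(400,400),interpolation=2); b=cv2.resize(b,(400,246),interpolation=2)
cv2.imwrite('pics/both.png',np.hstack([a,cv2.copyMakeBorder(b,0,154,0,0,0)]))
```

```text
(no output)
```

View pics/both.png

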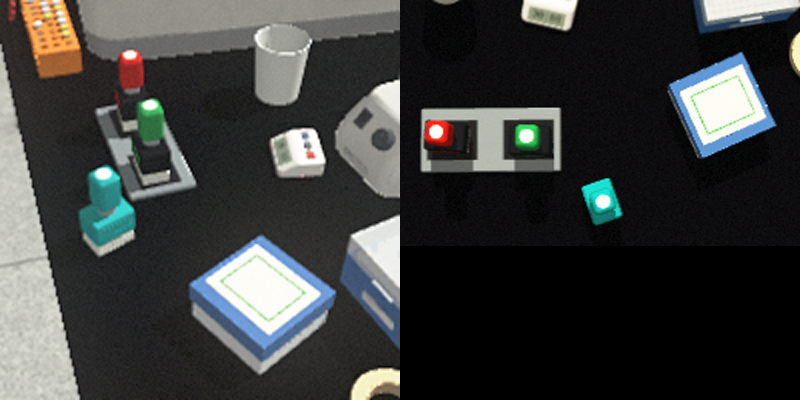

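View pics/top0.png

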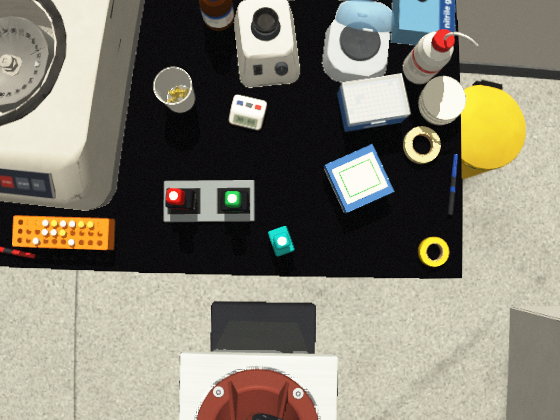

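```bash
cat > h.py <<'E'
from station import bot
import cv2, numpy as np
from scipy.spatial.transform import Rotation as Ro
from scipy.optimize import minimize
CI={n:bot.camera_info(n) for n in("side","top")}
def proj(P,n):
    c=CI[n]; R=Ro.from_euler('xyz',c['orientation'],degrees=True).as_matrix()
    q=(np.atleast_2d(P)-c['eye'])@R; u=np.c_[q[:,0],-q[:,1]]/-q[:,2:]
    f=210/np.tan(np.radians(c['vertical_fov']/2))
    return f*u*(1+c['k1']*(u**2).sum(1,keepdims=True))+[c['cx'],c['cy']]
def onplane(px,n,z):
    from scipy.optimize import fsolve
    return fsolve(lambda p:(proj([p[0],p[1],z],n)[0]-px),[.45,0])
def corners(w,d,z0,z1): return np.array([[a*w/2,b*d/2,z] for a in(-1,1) for b in(-1,1) for z in(z0,z1)])
def place(p,L): 
    c,s=np.cos(p[3]),np.sin(p[3]); return L@np.array([[c,-s,0],[s,c,0],[0,0,1]]).T+p[:3]
K=6
def fit(masks,parts,p0,fixz=None):
    big={n:cv2.resize(m.astype(np.uint8)*255,None,fx=K,fy=K,interpolation=cv2.INTER_LINEAR)>127 for n,m in masks.items()}
    def full(p): return p if fixz is None else np.array([p[0],p[1],fixz,p[2]])
    def iou(p):
        o=[]
        for n,b in big.items():
            r=np.zeros(b.shape,np.uint8)
            for L in parts:
                h=cv2.convexHull(((proj(place(full(p),L),n)+.5)*K-.5).astype(np.float32))
                cv2.fillConvexPoly(r,np.round(h*16).astype(np.int32),1,shift=4)
            r=r>0; o.append((r&b).sum()/(r|b).sum())
        return o
    best=None
    for dy in (-.3,0,.3):
        q=np.array(p0,float)+np.r_[np.zeros(len(p0)-1),dy]
        S=np.vstack([q]+[q+e for e in np.diag([.012]*(len(q)-1)+[.25])])
        r=minimize(lambda p:-sum(iou(p)),q,method='Nelder-Mead',options=dict(initial_simplex=S,xatol=1e-4,fatol=1e-5,maxiter=300))
        if best is None or r.fun<best.fun: best=r
    return full(best.x),iou(best.x)
def comp(m,px):
    k,l,st,c=cv2.connectedComponentsWithStats(m.astype(np.uint8)); 
    d=np.hypot(*(c[1:]-px).T)+1e3*(st[1:,4]<30); return l==1+np.argmin(d)
def hsv(im): return cv2.cvtColor(im,cv2.COLOR_RGB2HSV)
def handle(im,px,lo=50,hi=75):
    H=hsv(im); m=(H[...,0]>=lo)&(H[...,0]<=hi)&(H[...,1]>80)&(H[...,2]>60)
    m=comp(m,px).astype(np.uint8); c,_=cv2.findContours(m,0,1)
    return cv2.fillPoly(m,[cv2.convexHull(np.vstack(c))],1)>0
def label(im,px):
    H=hsv(im); m=(H[...,2]>150)&((H[...,1]<60)|((H[...,0]>40)&(H[...,0]<85)))
    m=comp(cv2.morphologyEx(m.astype(np.uint8),cv2.MORPH_OPEN,np.ones((3,3)))>0,px).astype(np.uint8)
    c,_=cv2.findContours(m,0,1); return cv2.fillPoly(m,c,1)>0
E
cat > m1.py <<'E'
from h import *
I={n:cv2.imread(f'pics/{n}0.png')[:,:,::-1].copy() for n in CI}
g={'side':handle(I['side'],(265,170)),'top':handle(I['top'],(232,199))}
l={'side':label(I['side'],(320,255)),'top':label(I['top'],(360,178))}
print([m.sum() for m in list(g.values())+list(l.values())])
p=onplane((232,199),'top',.1); b=onplane((360,178),'top',.05); s=onplane((208.7,201),'top',.008); print(p,b,s)
for ms in (g,{'top':g['top']},{'side':g['side']}):
    print('handle',fit(ms,[corners(.028,.028,.058,.102)],[*p,.008,0]if len(ms)>1 else [*p,0],None if len(ms)>1 else .008))
for ms in (l,{'top':l['top']},{'side':l['side']}):
    print('label',fit(ms,[corners(.074,.088,0,0)],[*b,.05,.3] if len(ms)>1 else [*b,.3],None if len(ms)>1 else .0505))
H=hsv(I['top']); st=comp((H[...,2]>100)&(H[...,1]<60),(208,201)).astype(np.uint8)
c,_=cv2.findContours(st,0,1); st=cv2.fillPoly(st,[cv2.convexHull(np.vstack(c))],1)>0
print('stand',st.sum(),fit({'top':st},[corners(.084,.184,0,.008)],[*s,0],0.))
o=I['top'].copy(); o[g['top']]=[255,0,255]; o[l['top']]=[255,0,255]
o2=I['side'].copy(); o2[g['side']]=[255,0,255]; o2[l['side']]=[255,0,255]
cv2.imwrite('pics/m.png',cv2.resize(np.hstack([o[140:280,150:400],o2[130:330,200:400][:140]])[:,:,::-1],None,fx=1.75,fy=1.75))
E
python3 m1.py
```

```text
[np.int64(272), np.int64(266), np.int64(1353), np.int64(1736)]
[0.45497528 0.05543621] [ 0.50679302 -0.18783671] [0.45788174 0.10942548]
handle (array([0.45556303, 0.05624835, 0.00494247, 0.02804368]), [np.float64(0.8250759219088937), np.float64(0.9127696125214736)])
handle (array([0.45540923, 0.05608395, 0.008     , 0.02247157]), [np.float64(0.9069701280227596)])
handle (array([ 0.45239412,  0.05334301,  0.008     , -0.09035831]), [np.float64(0.900230946882217)])
label (array([ 0.50714509, -0.18715036,  0.04601945,  0.44195501]), [np.float64(0.9358856559469116), np.float64(0.9582107121836374)])
label (array([ 0.50745408, -0.18646439,  0.0505    ,  0.43562752]), [np.float64(0.9734393206595476)])
label (array([ 0.50359365, -0.1899907 ,  0.0505    ,  0.44290707]), [np.float64(0.9600090189808551)])
stand 3720 (array([0.45927171, 0.11103012, 0.        , 0.02762274]), [np.float64(0.9706643470696966)])
```

```bash
cat > ov.py <<'E'
from h import *
import sys
I={n:cv2.imread(f'pics/{n}0.png') for n in CI}
out=[]
for n,x0,y0,dx in(('side',232,150,(-.0015,-.0015)),('top',200,170,(.0015,.0015))):
    S=cv2.resize(I[n][y0:y0+65,x0:x0+65],(390,390),interpolation=2)
    o=[S]
    for yaw in (0.0,np.pi/2):
        J=S.copy()
        for w,d,z0,z1 in((.03,.044,0,.018),(.038,.052,.018,.05),(.028,.028,.058,.102)):
            P=place([.4539+dx[0],.0547+dx[1],.008,yaw],corners(w,d,z0,z1))
            h=cv2.convexHull((((proj(P,n)+.5)-[x0,y0])*6).astype(np.int32)); cv2.polylines(J,[h],True,(0,255,255),1)
        o.append(J)
    out.append(np.hstack(o))
cv2.imwrite('pics/ov.png',cv2.resize(np.vstack(out),(800,533)))
E
python3 ov.py
```

```text
(no output)
```

View pics/ov.png

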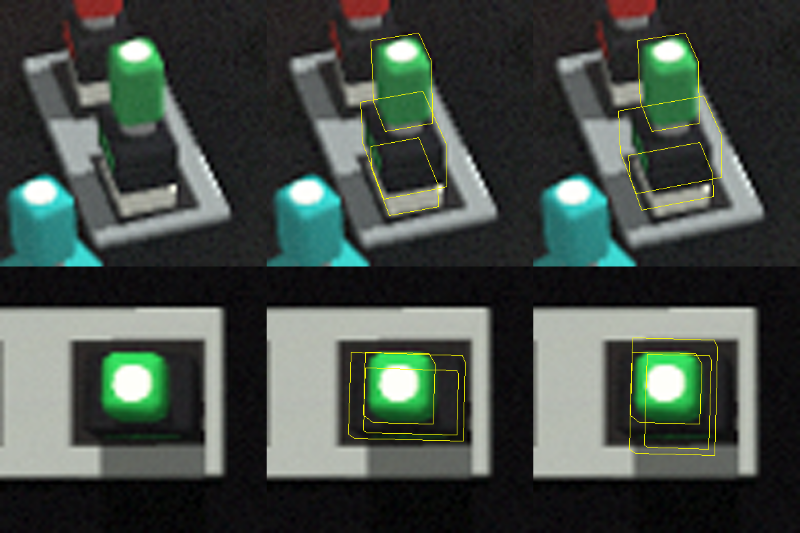

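The green stamp is the one on the stand, at (265,179) side and (232,200) top: green handle and band. The turquoise one at (246,213) side and (281,242) top is the look-alike and stands off the stand. The stamp's long side lies along world y. Moving above it now.

```bash
python3 -m handwheel '[-3,-3,0,0,-1,-6,-6.1,0,-0.05,-1,-9,-9.2,0,-0.1,-1,-12,-12.2,0,-0.15,-1,-15,-15.3,0,-0.2,-1,-18,-18.3,0,-0.27,-1,-21,-21.4,0,-0.27,-1,-24,-24.5,0,-0.27,-1,-27,-27.5,0,-0.27,-1,-30,-30.6,0,-0.27,-1,-33,-33.6,0,-0.27,-1,-36,-36.7,0,-0.27,-1,-39,-39.7,0,-0.27,-1,-41.5,-42.3,0,-0.27,-1,-42.7,-43.5,0,-0.27,-1,-42.7,-43.5,0,-0.27,-1,-42.7,-43.5,0,-0.27,-1,-42.7,-43.5,0,-0.27,-1]'
```

```text
time: 2.3
eef_pos: [0.454, 0.0561, 0.2314]
tool_rot: [180.0, 0.0, -178.7]
force: [-0.1, -0.5, -0.2]
grip_width: 0.0859
grip_force: 0.0
```

```bash
python3 -m handwheel '[0,0,3,0,-1,0,0,6,0,-1,0,0,9,0,-1,0,0,11,0,-1,0,0,13,0,-1,0,0,14.5,0,-1,0,0,15.5,0,-1,0,0,16.1,0,-1,0,0,16.1,0,-1,0,0,16.1,0,-1]'
python3 - <<'E'
from h import *
o=[]
for n,x,y in(('side',265,175),('top',232,195)):
    im=bot.snapshot(n); cv2.imwrite(f'pics/{n}1.png',im[:,:,::-1]); o.append(cv2.resize(im[y-50:y+50,x-50:x+50,::-1],(400,400)))
cv2.imwrite('pics/c1.png',np.hstack(o))
E
```

```text
time: 3.3
eef_pos: [0.4548, 0.0553, 0.071]
tool_rot: [-180.0, 0.1, -178.7]
force: [-0.0, 0.0, 0.4]
grip_width: 0.0857
grip_force: 0.0
```

View pics/c1.png

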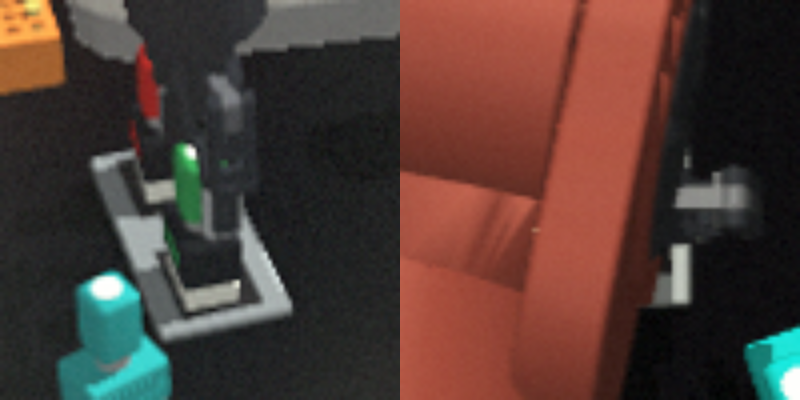

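The right finger sits in front of the handle in the side view (crop 225,210) and nothing is touching. Closing.

```bash
python3 -m handwheel '[0,0,0,0,1,0,0,0,0,1,0,0,0,0,1,0,0,0,0,1,0,0,0,0,1,0,0,0,0,1,0,0,0,0,1,0,0,0,0,1,0,0,0,0,1,0,0,0,0,1]'
```

```text
time: 4.4
eef_pos: [0.4544, 0.0553, 0.0703]
tool_rot: [180.0, 0.0, -178.7]
force: [-1.3, 0.1, 1.8]
grip_width: 0.0272
grip_force: 62.3
```

```bash
python3 -m handwheel '[0,0,-0.5,0,1,0,0,-1.5,0,1,0,0,-3,0,1,0,0,-5,0,1,0,0,-7,0,1,0,0,-9,0,1,0,0,-11,0,1,0,0,-12,0,1,0,0,-12,0,1,0,0,-12,0,1]'
python3 - <<'E'
from h import *
s=bot.read_state(); t=np.array([.5055,-.188,.19]); p=s['eef_pos']
R=Ro.from_euler('xyz',s['tool_rot'],degrees=True).as_matrix(); print(p,s['tool_rot'],s['force'],R.T@(t-p)*100, 'twist',-(.439-np.radians(s['tool_rot'][2]+180)))
E
```

```text
time: 5.4
eef_pos: [0.4544, 0.0553, 0.19]
tool_rot: [180.0, -0.0, -178.7]
force: [-0.7, 0.5, -1.7]
grip_width: 0.0273
grip_force: 62.1
[0.45437253 0.05527341 0.19001203] [ 1.79991917e+02 -7.63913508e-03 -1.78727589e+02] [-0.71498687  0.49741017 -1.73543494] [-4.57127527e+00 -2.44348752e+01 -2.85337227e-03] twist -0.4167922467349461
```

```bash
python3 -m handwheel '[-0.4,-2,0,-0.04,1,-1,-5,0,-0.1,1,-1.5,-8,0,-0.16,1,-2,-11,0,-0.22,1,-2.6,-14,0,-0.28,1,-3.2,-17,0,-0.34,1,-3.8,-20,0,-0.39,1,-4.3,-23,0,-0.417,1,-4.57,-24.4,0,-0.417,1,-4.57,-24.4,0,-0.417,1,-4.57,-24.4,0,-0.417,1,-4.57,-24.4,0,-0.417,1]'
python3 - <<'E'
from h import *
s=bot.read_state(); print(s['eef_pos'],s['tool_rot'])
o=[]
for n,x,y in(('side',320,230),('top',350,180)):
    im=bot.snapshot(n); cv2.imwrite(f'pics/{n}2.png',im[:,:,::-1]); J=cv2.resize(im[y-65:y+65,x-65:x+65,::-1],(400,400),interpolation=2)
    dx=-.0015 if n=='side' else .0015
    p=np.r_[s['eef_pos'],0]; p[3]=np.radians(s['tool_rot'][2]+180); p[:3]+=[dx,dx,-.0623]
    L=[place(p,corners(*a)) for a in((.03,.044,0,.018),(.038,.052,.018,.05),(.028,.028,.058,.102))]+[place([.5055+dx,-.188+dx,.0505,.439],corners(.074,.088,0,0))]
    for P in L: cv2.polylines(J,[cv2.convexHull((((proj(P,n)+.5)-[x-65,y-65])*400/130).astype(np.int32))],True,(0,255,255),1)
    o.append(J)
cv2.imwrite('pics/c2.png',np.hstack(o))
E
```

```text
time: 6.6
eef_pos: [0.5053, -0.1865, 0.1901]
tool_rot: [180.0, -0.0, -154.8]
force: [-1.5, 0.5, -1.1]
grip_width: 0.0275
grip_force: 62.1
[ 0.50533793 -0.18645829  0.19006791] [ 1.79954983e+02 -4.84443566e-03 -1.54798934e+02]
```

View pics/c2.png

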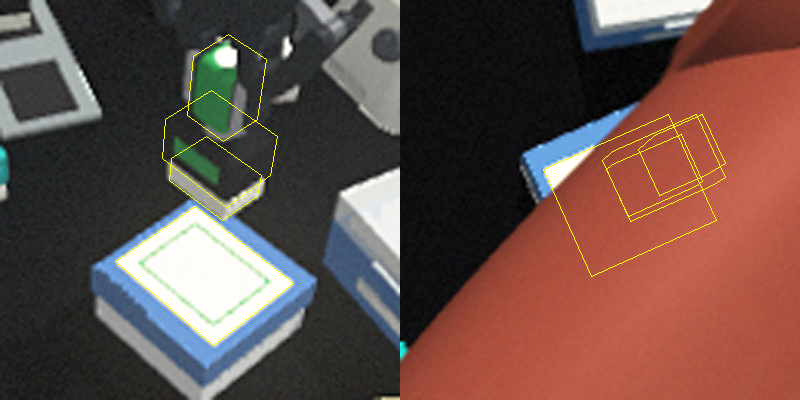

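The overlays of foot, band and label match in the side view: foot at crop (215,185), label at (205,270), yaw agrees. Descending to just above contact.

```bash
python3 -m handwheel '[0,0,1.5,0,1,0,0,3,0,1,0,0,4.5,0,1,0,0,5.5,0,1,0,0,6.3,0,1,0,0,6.9,0,1,0,0,7.2,0,1,0,0,7.2,0,1,0,0,7.2,0,1]'
python3 - <<'E'
from h import *
s=bot.read_state(); print(s['eef_pos'],s['tool_rot'],s['force'])
n='side';x,y=320,240
im=bot.snapshot(n); J=cv2.resize(im[y-50:y+50,x-50:x+50,::-1],(600,600),interpolation=2)
dx=-.0015
p=np.r_[s['eef_pos'],0]; p[3]=np.radians(s['tool_rot'][2]+180); p[:3]+=[dx,dx,-.0623]
L=[place(p,corners(*a)) for a in((.03,.044,0,.018),)]+[place([.5055+dx,-.188+dx,.0505,.439],corners(.052,.066,0,0))]
for P in L: cv2.polylines(J,[cv2.convexHull((((proj(P,n)+.5)-[x-50,y-50])*6).astype(np.int32))],True,(0,0,255),1)
cv2.imwrite('pics/c3.png',J)
E
```

```text
time: 7.6
eef_pos: [0.5058, -0.1878, 0.1188]
tool_rot: [-180.0, 0.0, -154.8]
force: [-0.3, 0.9, -1.4]
grip_width: 0.0273
grip_force: 62.3
[ 0.50577609 -0.18781596  0.11876139] [-1.79970110e+02  2.48788509e-02 -1.54834839e+02] [-0.25164999  0.93381542 -1.42418339]
```

View pics/c3.png

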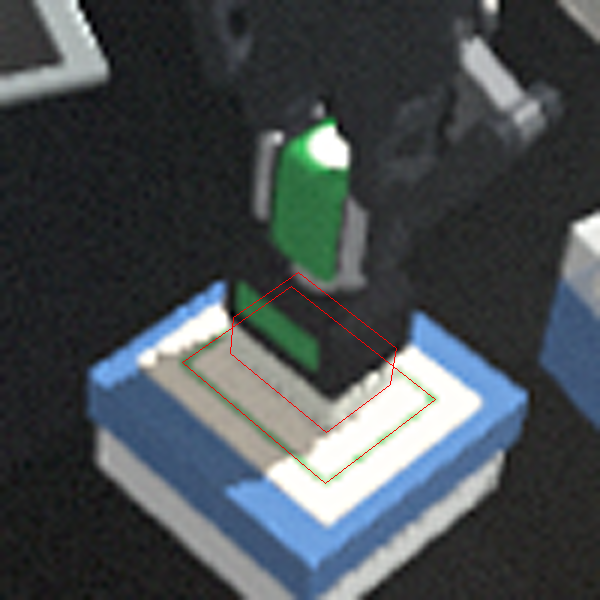

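Foot is centred in the field outline and square to it. Pressing in steps.

```bash
python3 -m handwheel '[0,0,0.3,0,1,0,0,0.5,0,1,0,0,0.7,0,1,0,0,0.8,0,1,0,0,0.8,0,1,0,0,0.8,0,1]'
```

```text
time: 8.25
eef_pos: [0.5057, -0.1878, 0.1106]
tool_rot: [-180.0, 0.0, -154.8]
force: [-0.6, -0.3, 4.6]
grip_width: 0.0274
grip_force: 62.8
```

```bash
python3 -m handwheel '[0,0,0.1,0,1,0,0,0.2,0,1,0,0,0.28,0,1,0,0,0.28,0,1,0,0,0.28,0,1]'; python3 -m handwheel '[0,0,0,0,1,0,0,0,0,1,0,0,0,0,1,0,0,0,0,1]'
```

```text
time: 8.75
eef_pos: [0.5057, -0.1878, 0.1077]
tool_rot: [-180.0, 0.0, -154.8]
force: [-0.8, -0.2, 5.7]
grip_width: 0.0272
grip_force: 62.9
time: 9.15
eef_pos: [0.5057, -0.1878, 0.1077]
tool_rot: [-180.0, 0.0, -154.8]
force: [-0.5, 0.7, 5.0]
grip_width: 0.027
grip_force: 62.9
```

Net force is about 7 N, so the foot is about 5 mm in, and it has been held over 0.5 s. Lifting straight off.

```bash
python3 -m handwheel '[0,0,0,0,1,0,0,-0.3,0,1,0,0,-0.7,0,1,0,0,-1.2,0,1,0,0,-2.2,0,1,0,0,-4,0,1,0,0,-6,0,1,0,0,-8.2,0,1,0,0,-8.2,0,1,0,0,-8.2,0,1]'
python3 - <<'E'
from h import *
s=bot.read_state(); t=np.array([.4544,.0553,.19]); p=s['eef_pos']
R=Ro.from_euler('xyz',s['tool_rot'],degrees=True).as_matrix(); print(p,s['force'],R.T@(t-p)*100,'twist',np.radians(s['tool_rot'][2]+178.73)*-1)
E
```

```text
time: 10.15
eef_pos: [0.5057, -0.1878, 0.1896]
tool_rot: [-180.0, 0.0, -154.8]
force: [0.5, 0.1, -2.2]
grip_width: 0.0274
grip_force: 62.1
[ 0.50571443 -0.18777573  0.18961025] [ 0.46315843  0.12853829 -2.19511292] [-5.69065742 24.18275274 -0.04693363] twist -0.4169976850138643
```

```bash
python3 -m handwheel '[-0.5,2,0,0.04,1,-1.2,5,0,0.1,1,-1.9,8,0,0.16,1,-2.6,11,0,0.22,1,-3.3,14,0,0.28,1,-4,17,0,0.34,1,-4.7,20,0,0.39,1,-5.4,23,0,0.417,1,-5.7,24.2,0,0.417,1,-5.7,24.2,0,0.417,1,-5.7,24.2,0,0.417,1,-5.7,24.2,0,0.417,1,-5.7,24.2,0,0.417,1]'
```

```text
time: 11.45
eef_pos: [0.4544, 0.0547, 0.1893]
tool_rot: [-180.0, -0.0, -178.8]
force: [-1.1, -0.1, -1.1]
grip_width: 0.0272
grip_force: 62.2
```

```bash
python3 -m handwheel '[0,0,2,0,1,0,0,4,0,1,0,0,6,0,1,0,0,8,0,1,0,0,9.5,0,1,0,0,10.5,0,1,0,0,11.2,0,1,0,0,11.5,0,1,0,0,11.7,0,1,0,0,11.85,0,1,0,0,11.95,0,1,0,0,11.95,0,1,0,0,11.95,0,1]'
```

```text
time: 12.75
eef_pos: [0.4545, 0.0556, 0.0704]
tool_rot: [-180.0, 0.0, -178.7]
force: [-0.1, 0.9, 1.3]
grip_width: 0.0274
grip_force: 62.3
```

```bash
python3 -m handwheel '[0,0,0,0,0.3,0,0,0,0,0,0,0,0,0,-0.5,0,0,0,0,-1,0,0,0,0,-1,0,0,0,0,-1,0,0,0,0,-1,0,0,0,0,-1,0,0,0,0,-1]' && python3 -m handwheel '[0,0,-1,0,-1,0,0,-3,0,-1,0,0,-6,0,-1,0,0,-9,0,-1,0,0,-12,0,-1,0,0,-15,0,-1,0,0,-17,0,-1,0,0,-17,0,-1,0,0,-17,0,-1]'
python3 - <<'E'
from h import *
o=[]
for n,x,y in(('side',285,220),('top',300,195)):
    im=bot.snapshot(n); cv2.imwrite(f'pics/{n}4.png',im[:,:,::-1]); o.append(cv2.resize(im[y-100:y+100,x-100:x+100,::-1],(400,400)))
cv2.imwrite('pics/c4.png',np.hstack(o))
I=bot.snapshot('side'); I0=cv2.imread('pics/side0.png')[:,:,::-1].copy()
p=[.4539,.0547,0]
for im in(I0,I):
    print(fit({'side':handle(im,(265,170))},[corners(.028,.028,.058,.102)],p,.008), fit({'side':label(im,(320,255))},[corners(.074,.088,0,0)],[.505,-.188,.44],.0505))
E
```

```text
time: 13.65
eef_pos: [0.4542, 0.0556, 0.07]
tool_rot: [180.0, 0.0, -178.7]
force: [0.2, 0.5, 0.1]
grip_width: 0.0854
grip_force: 0.0
time: 14.55
eef_pos: [0.4544, 0.0556, 0.2405]
tool_rot: [-180.0, 0.1, -178.7]
force: [0.3, 0.3, 0.7]
grip_width: 0.0854
grip_force: 0.0
(array([ 0.45244903,  0.05343724,  0.008     , -0.09361364]), [np.float64(0.900555041628122)]) (array([ 0.50395598, -0.19010341,  0.0505    ,  0.44319064]), [np.float64(0.9602697882285409)])
(array([ 0.45319838,  0.05658762,  0.008     , -0.08319938]), [np.float64(0.8793886058360352)]) (array([ 0.50387541, -0.19024448,  0.0505    ,  0.43697548]), [np.float64(0.9582267864083628)])
```

View pics/c4.png

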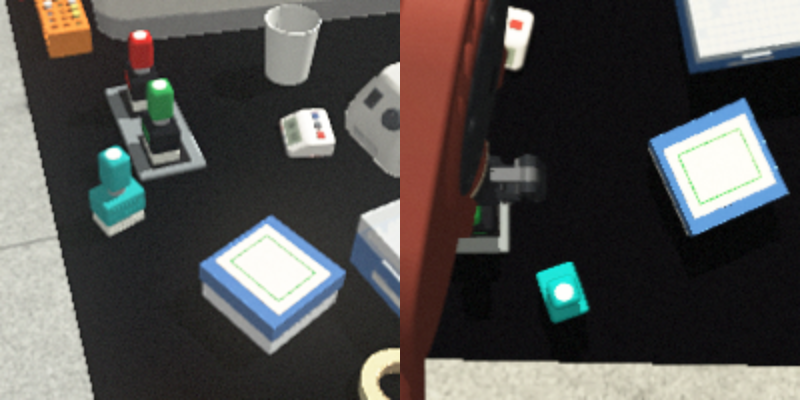

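The stamp stands upright on its inlay at crop (160,125), about 3 mm from where it started. The box and the red stamp are unmoved and the gripper is clear.

```bash
python3 -c "
from station import bot
print(bot.close_job())"
```

```text
the job is handed in; nothing more can be done
None
```

The job is handed in, with no verdict returned: I pressed the green stamp square on the label field with about 7 N (foot about 5 mm in, estimated from force and height; no print showed in the pictures), lifted it straight off, and released it upright about 3 mm from where it stood, with the box and red stamp unmoved.

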